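# Pack the brass blanks and close the stock box

## Robot

A 6-joint arm with a two-finger parallel gripper is mounted at the origin on the work surface. World frame = base frame: x ahead of the robot, y to its left, z up, the work surface at z = 0. Lengths are in mm, angles in rad, forces in N, time in s.
With the tool pointing down it reaches from about 375 to 975 mm from the base axis. Payload 3.8 kg.
Tool frame: the origin (TCP) lies on the centre line of the jaws, within the pads' length; the fingertips stand 8 mm ahead of it and the grasp point (between the pads) lies 11 mm behind it; z points along the fingers, y is the line along which they close (so a half turn about z gives the same grasp; the last joint's range is limited). The gripper opens to 85 mm and grips with 20 to 120 N. Pads are 22 mm wide; open, the fingers measure 114 mm over their backs; the gripper's body (76 mm by 85 mm) begins 54 mm behind the grasp point. The pads swing forward as they close: fully open they stand 13 mm farther back than shut.
Start: joints at [-1.248, 0.264, 1.604, -0, 1.274, -0.037], TCP at [237.653, -631.775, 239.28] pointing down, gripper open.
Joint ranges: [-2.63, 2.63], [-0.94, 2.18], [0.31, 2.57], [-1.31, 4.45], [0, 2.66], [-2.55, 2.55]. Speed limits (rad/s): [2.57, 2.57, 3.14, 3.14, 3.14, 3.14].

## Interface

Orientations are given as a unit quaternion [w, x, y, z].
In Python, from workcell import r gives the robot as it stands.
- The arm moves only by the tool jog_arm, never from a script. Its argument "rows" is a list of rows, each a list of 5 numbers: the closure, from -1 (fully open) to 1 (shut), then the shift along the tool's x, y, z in mm, then the turn about the tool's z in rad. A call has 1 to 8 rows; each row shifts and turns the commanded pose from where the row before left it, along the tool's axes as they then stand; what a row does not reach is not made up. A row lasts 1/10 s, in which the tool goes at most 50 mm and 8.59 degrees, less where a joint would pass 70% of its speed; a pose out of reach is approached as far as the arm can. A call with a gripper value outside its range is refused whole. The fingers move at their own pace and stop on an object; "squeeze" is the grip in N (left out, the last holds). Time passes only in rows, so rows that do not move let the fingers close. It gives the time, the measured TCP pose, the force, the opening and the grip force at its end, in the units of the state.
- r.observe(): the state, without advancing time (a new reading comes with each control period).
- r.grab_frame(name): name is "side" or "top" or "wrist"; returns the picture (384x512x3 uint8, red, green, blue); there is no depth.
- r.camera_params(name): a dict with "fx", "fy", "cx", "cy" (pixels), "R" (3x3) and "t" (3): a world point X has camera coordinates R X + t. Camera axes: x right, y down, z forward; pixel columns grow to the right and rows downward; lengths in mm; the calibration is good to about 2 mm. The wrist camera is an equidistant fisheye: a pixel r from the principal point sees the ray r / f radians off the axis. A picture is of the moment at which its call begins: read the wrist's pose just before it. camera_params takes no time and is no camera call; for the wrist camera it gives the pose at the moment of the call.
- r.job_done(): hands the job in; it is judged then, once.
The state is a dict: "t": time; "joint_pos": joint angles; "joint_velocities": joint speeds; "joint_torque": joint torques, N m; "tool_pos": TCP position; "tcp_rot": TCP orientation; "force": force on the tool from outside, world axes, zero at the start; "torque": the same for the moment, N m; "finger_gap": finger opening in mm; "grasp_force": force on a finger pad.
Only numpy, scipy, OpenCV 4.12 (cv2) and the standard library are available. Lean on these libraries where they do the work, as an engineer would, in place of code of your own. Each camera call takes 0.05 s, during which the arm holds its last target. There are 200 camera calls.

## Task

First take the file off the open stock box and lay it flat in the shallow tool tray. Then tap the three brass blanks on the steel block into a neat stack with all their edges flush, and set the stack, still squared, flat on the floor of the box beside the little tin. Finally lower the lid gently until it is fully closed, without letting it slam, and leave everything else where it is.

Things in the scene. Friction and masses are not known exactly. Their poses are not given: they have to be found in the camera images.
- box: Plain pale wooden stock box, fixed to the bench: 160 (its x) by 160 (its y) by 50 mm high, open on top, walls and floor 5 mm. Origin at the centre of its underside; the inner floor is at z = 5 mm. The lid is hinged along the top of its +x side; its opening side is -x. The inside is 150 by 150 mm and empty but for the tin.
- lid (a joint): Angle of the box's lid (a flat wooden panel 8 mm thick, 172 mm from hinge to free edge and 160 mm wide, overhanging the box's -x side by 12 mm). 0 = closed flat on the box, 1.57 = upright; starts open near upright. A stiff hinge: the lid stays where it is left, about 2 N at its free edge moves it.
- lid_hinge (a point): Middle of the hinge line, at the top of the box's +x wall (50 mm above the bench), on the underside plane of the lid. The hinge line runs along the box's y axis.
- lid_edge (a point): Middle of the lid's free edge, halfway through its thickness; 172 mm from the hinge.
- file: Flat steel hand file with a pale wooden handle, 190 mm long, lying across the open top of the box. Origin at the middle of its length, on its underside. Its x runs lengthwise towards the blade tip. Blade: x from -20 to 95 mm, 13 mm wide, 9 mm high; handle: x from -95 to -20 mm, 20 mm wide, 16 mm high. 80 g, balances at x = -23 mm.
- tray: Shallow dark wooden tool tray, fixed: 225 (its x) by 90 (its y) by 18 mm high, walls and floor 5 mm. Origin at the centre of its underside.
- block: Steel bench block, fixed: 100 by 100 by 20 mm high, with the blanks lying on it in an untidy pile. Origin at the centre of its underside.
- blank_low: Lowest of three equal brass blanks: 34 (its x) by 48 (its y) by 6 mm thick, about 80 g. Origin at the centre of its underside.
- blank_mid: Middle brass blank, the same shape, lying askew on the lowest. Origin at the centre of its underside.
- blank_top: Uppermost brass blank, the same shape, lying askew on the middle one. Origin at the centre of its underside.
- tin: Small round aluminium tin, 34 mm across and 18 mm high, standing inside the box near its +y end; stays there. Origin at the centre of its underside.
- jar: Bystander: amber glass jar, 48 mm across, 60 mm high, far side of the bench.
- dish: Bystander: white ceramic bowl, 70 mm across, 30 mm high, far side.
- spool: Bystander: wooden spool with a copper-coloured middle, 44 mm across, 42 mm high, far side.
- hammer: Bystander: hammer lying to the left of the box.
- brush: Bystander: brush lying at the right.
- pliers: Bystander: red-handled pliers lying beyond the box.
Mind the look-alikes: they are no part of the job. Of the things shaped like the block, the steel one is meant.

How it is judged:
By the outcome, as a careful person would: the job done as asked, in the order asked, and still so for the second after the job is handed in, with the robot touching nothing.
It also fails if it takes over 72 s, if anything falls off the work surface, if the arm or the gripper's body presses on something with over 40 N, if the wrist force passes 120 N, or if a joint passes its speed limit or range.

## Working session

There is one attempt and no reset: what is moved stays moved. The work goes in short steps, Python scripts to look and compute and a tool call to move; the robot and the scene stay as the last step left them, time stands still between calls to the robot, and variables do not carry over. Pictures are saved under pics/ and viewed, at most 10 in all, crops included, and the job is handed in when it is done.

Besides the shell and the picture viewer there is one more tool, called after ">>>" as name([rows], argument=value, ...), one row to a line, values as JSON. jog_arm: Moves the arm, as the interface text tells. Its arguments: {"type":"object","properties":{"rows":{"type":"array","items":{"type":"array","items":{"type":"number"}}},"squeeze":{"type":"number"}},"required":["rows"]}

```bash
mkdir -p pics; ls; python3 - <<'E'
from workcell import r
import cv2,numpy as np
s=r.observe();print(s)
for n in("top","side"):
    im=r.grab_frame(n);np.save(f"pics/{n}0.npy",im)
    cv2.imwrite(f"pics/{n}0.png",cv2.resize(im[:,:,::-1],None,fx=1.5,fy=1.5,interpolation=cv2.INTER_CUBIC))
    print(n,r.camera_params(n))
print(r.observe()["t"])
E
```

```text
pics
{'t': 0.0, 'joint_pos': array([-1.24790305e+00,  2.64768644e-01,  1.60538231e+00, -1.40874399e-05,
        1.27370154e+00, -3.69246779e-02]), 'joint_velocities': array([ 1.15884264e-03, -1.32231209e-03,  3.79981980e-04,  1.28974033e-03,
        2.07388697e-05, -1.69026767e-03]), 'joint_torque': array([-1.06390864e-03, -5.15116060e+01, -3.67313290e+01, -1.39276563e-04,
        1.29262236e-02, -7.54609943e-06]), 'tool_pos': array([ 237.42045598, -631.10024006,  237.9470858 ]), 'tcp_rot': array([-1.11742735e-03,  9.83858986e-01,  1.78941945e-01, -1.67674608e-04]), 'force': array([-0.07483953, -0.07224235,  0.07784422]), 'torque': array([ 0.01691457,  0.00405579, -0.11141154]), 'grasp_force': 0.0, 'finger_gap': 85.16531861614298}
top {'fx': 408.34732566223045, 'fy': 408.34732566223045, 'cx': 256.0422767067209, 'cy': 187.71610568091413, 'R': array([[-0.00960182, -0.99991715, -0.00857285],
       [-0.98429806,  0.01096228, -0.17617366],
       [ 0.17625304,  0.00674665, -0.98432177]]), 't': array([ -69.64571744,  526.39210264, 1594.108094  ])}
side {'fx': 474.4816284278727, 'fy': 474.4816284278727, 'cx': 263.5657193980634, 'cy': 190.97159785552802, 'R': array([[ 0.99822468, -0.057982  ,  0.01362229],
       [-0.03071358, -0.69706718, -0.7163477 ],
       [ 0.05103093,  0.71465757, -0.6976105 ]]), 't': array([-524.58322464,   23.42672983, 1557.2277928 ])}
0.1
```

View pics/top0.png

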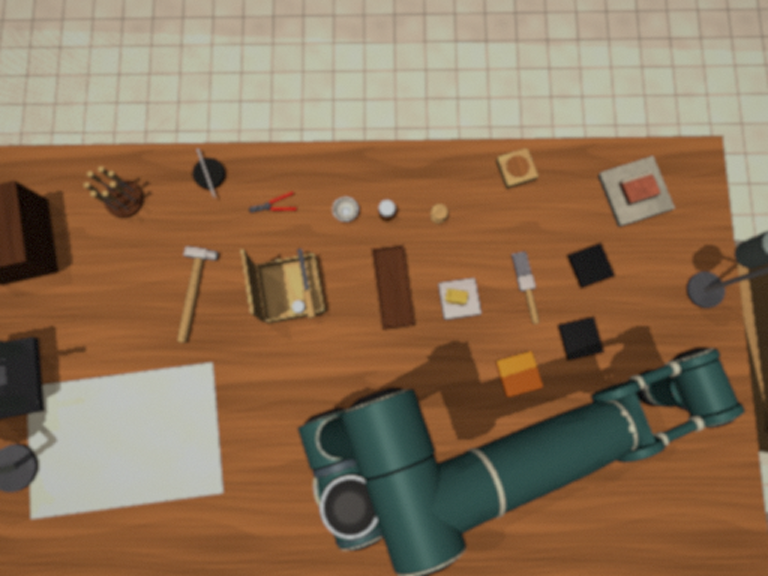

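View pics/side0.png

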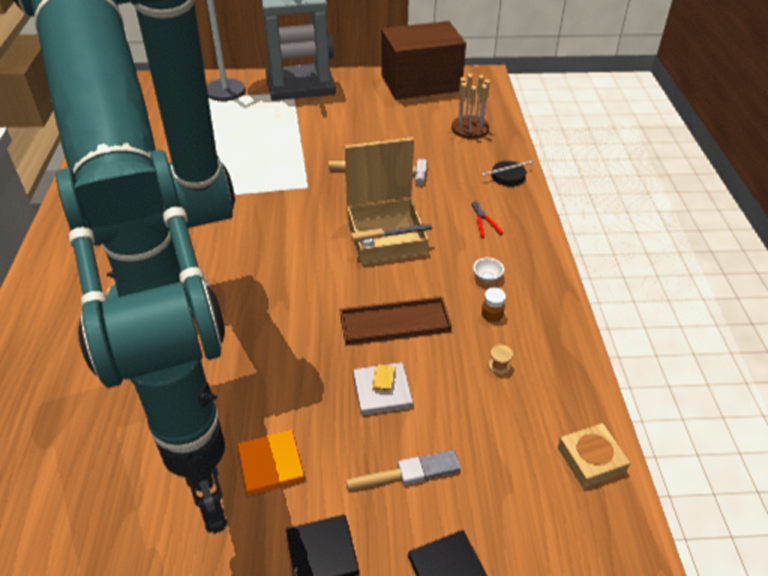

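The top view shows the box at (290,288) with its lid on the left side, and the file across the box near (305,280). The tray is at (394,287). The steel block is at (460,298) with the brass pile on it.

Block candidates are the steel one (460,298), the orange box (520,373), the black pads (591,265) and (581,338), and a grey slab carrying a red thing (637,190). The light steel one carrying the yellow brass blanks fits.

```bash
cat > h.py <<'E'
import numpy as np, cv2
from workcell import r
def ray(c,px,fish=False):
    d=(np.asarray(px,float)-[c["cx"],c["cy"]])/[c["fx"],c["fy"]]
    if fish:
        th=np.hypot(*d); k=np.tan(th)/th if th>1e-9 else 1.; d=d*k
    R=np.array(c["R"]);t=np.array(c["t"])
    return -R.T@t, R.T@np.array([d[0],d[1],1.])
def onz(c,px,z,fish=False):
    o,d=ray(c,px,fish); return o+d*(z-o[2])/d[2]
def tri(rays):
    A=0;b=0
    for o,d in rays:
        d=d/np.linalg.norm(d);P=np.eye(3)-np.outer(d,d);A=A+P;b=b+P@o
    return np.linalg.solve(A,b)
def proj(c,X,fish=False):
    p=np.array(c["R"])@np.asarray(X,float)+c["t"]
    if fish:
        rr=np.hypot(p[0],p[1]);th=np.arctan2(rr,p[2]);q=p[:2]/rr*th
    else: q=p[:2]/p[2]
    return q*[c["fx"],c["fy"]]+[c["cx"],c["cy"]]
E
python3 - <<'E'
from h import *
np.set_printoptions(precision=1,suppress=True)
c=r.camera_params("top")
P=dict(block=(460,298,20),pile=(457,297,35),trayTL=(375,248,18),trayTR=(404,246,18),trayBR=(413,326,18),trayBL=(385,328,18),filetip=(302,250,55),filehandle=(311,314,55),boxBR=(325,311,50),boxTR=(318,254,50),boxBL=(262,320,50),boxTL=(252,260,50),tin=(298,306,23),orange=(520,373,30))
for k,(u,v,z) in P.items(): print(k,onz(c,(u/1.5,v/1.5),z))
c=r.camera_params("side")
P=dict(block=(383,387,20),filetip=(430,228,55),fileh=(354,235,55))
for k,(u,v,z) in P.items(): print(k,onz(c,(u/1.5,v/1.5),z))
w=r.camera_params("wrist");print(w, -np.array(w["R"]).T@w["t"])
E
```

```text
block [ 482.9 -280.    20. ]
pile [ 483.5 -270.3   35. ]
trayTL [624.9 -50.9  18. ]
trayTR [ 629.6 -130.7   18. ]
trayBR [ 408.5 -151.6   18. ]
trayBL [403.9 -76.2  18. ]
filetip [612.9 144.9  55. ]
filehandle [439.2 118.7  55. ]
boxBR [447.5  82.3  50. ]
boxTR [602.5 102.3  50. ]
boxBL [425.3 249.   50. ]
boxTL [588.  280.1  50. ]
tin [465.4 158.2  23. ]
orange [ 280.3 -430.2   30. ]
block [ 485.  -284.8   20. ]
filetip [613.8 144.9  55. ]
fileh [437.2 127.1  55. ]
{'fx': 297.3186396354542, 'fy': 297.3186396354542, 'cx': 248.22038924681928, 'cy': 192.50331672238897, 'R': array([[ 0.4, -0.9, -0. ],
       [-0.9, -0.3,  0.3],
       [-0.3, -0.1, -1. ]]), 't': array([-674.7,  -37.2,  378.2])} [ 305.7 -606.9  371.4]
```

>>> jog_arm([
  [-1, 40, -28, 8, 0],
  [-1, 40, -28, 8, 0],
  [-1, 40, -28, 8, 0],
  [-1, 40, -28, 8, 0],
  [-1, 40, -28, 8, 0],
  [-1, 40, -28, 8, 0],
  [-1, 40, -28, 8, 0],
  [-1, 40, -28, 8, 0],
])

```text
t: 0.9
tool_pos: [458.8, -307.5, 174.6]
tcp_rot: [-0.0, 0.984, 0.179, -0.0]
force: [1.2, 0.0, -0.4]
finger_gap: 85.4
grasp_force: 0.0
```

>>> jog_arm([
  [-1, 37, -27, 0, 0],
  [-1, 0, 0, 0, 0.1],
  [-1, 0, 0, 0, 0.1],
])

```text
t: 1.2
tool_pos: [484.0, -269.1, 174.6]
tcp_rot: [-0.0, 0.997, 0.08, -0.001]
force: [-0.2, -0.7, 0.0]
finger_gap: 85.1
grasp_force: 0.0
```

```bash
cat >> h.py <<'E'
import pickle
def shot(n,name):
    s=r.observe();c=r.camera_params(n);im=r.grab_frame(n)
    pickle.dump((c,s,im),open(f"pics/{name}.pkl","wb"))
    cv2.imwrite(f"pics/{name}.png",cv2.resize(im[:,:,::-1],None,fx=1.5,fy=1.5,interpolation=cv2.INTER_CUBIC))
    w=s["tcp_rot"];yaw=2*np.arctan2(w[2],w[1])
    print(n,name,"t",s["t"],"tcp",s["tool_pos"].round(1),"yaw",round(yaw,3),"j",s["joint_pos"].round(2));return c,s,im
E
python3 -c "
from h import *
shot('wrist','w1')"
```

```text
wrist w1 t 1.2 tcp [ 484.  -269.1  174.6] yaw 0.159 j [-0.55  0.09  1.93 -0.    1.12  0.86]
```

View pics/w1.png

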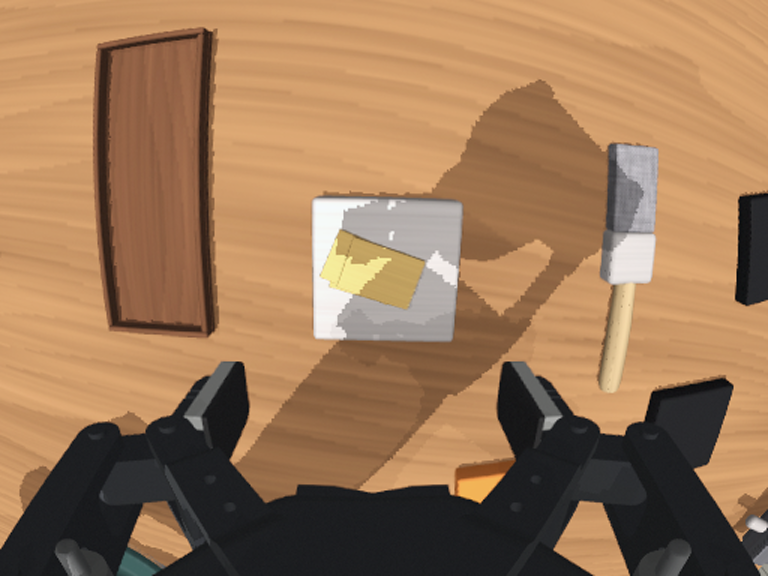

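This shows the steel block with corners (314,198), (461,202), (453,341), (314,338). The brass pile on it is at (373,270), and the tray is at left, (97,45)–(214,336). I'll enlarge the pile to confirm and read the edges.

```bash
python3 - <<'E'
from h import *
np.set_printoptions(precision=1,suppress=True)
c,s,im=pickle.load(open("pics/w1.pkl","rb"))
cr=im[126:232,204:312,::-1]
cv2.imwrite("pics/w1c.png",cv2.resize(cr,None,fx=5.5,fy=5.5,interpolation=cv2.INTER_CUBIC))
T=np.array([onz(c,(u/1.5,v/1.5),18,True)[:2] for u,v in[(97,45),(207,29),(214,336),(110,330)]])
B=np.array([onz(c,(u/1.5,v/1.5),20,True)[:2] for u,v in[(314,198),(461,202),(453,341),(314,338)]])
for Q in(T,B):
    print(Q.tolist(),Q.mean(0),[np.linalg.norm(Q[i]-Q[i-1]).round(1) for i in range(4)])
    d=Q[0]-Q[3]+Q[1]-Q[2];print("yaw",np.arctan2(d[1],d[0]))
E
```

```text
[[622.4356256109863, -43.059051544601374], [632.5745913189498, -133.43052537237753], [416.0091191813148, -162.83227331546954], [403.1574647019677, -70.9997978362614]] [ 518.5 -102.6] [np.float64(221.1), np.float64(90.9), np.float64(218.6), np.float64(92.7)]
yaw 0.13081532490765604
[[525.4994417034159, -224.99410003777973], [538.5539168470013, -319.71824731173274], [441.9482492895421, -334.6391636493182], [428.7452045254332, -237.2250180041129]] [ 483.7 -279.1] [np.float64(97.5), np.float64(95.6), np.float64(97.8), np.float64(98.3)]
yaw 0.1395090433104861
```

View pics/w1c.png

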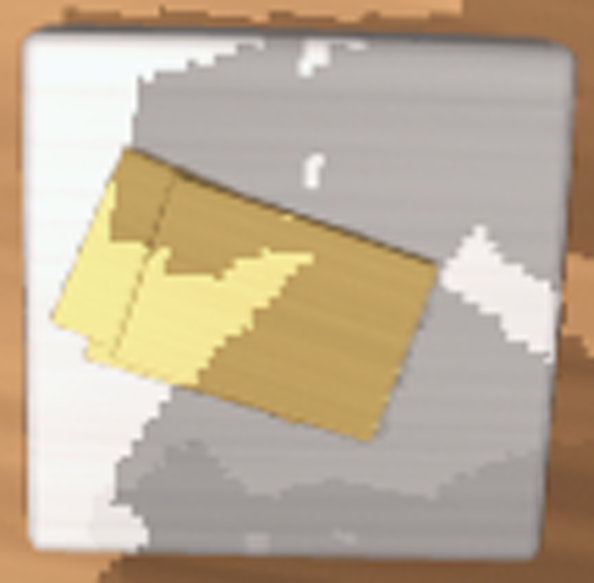

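>>> jog_arm([
  [-1, 7, -49, -5, 0],
  [-1, 7, -49, -5, 0],
  [-1, 7, -49, -5, 0],
  [-1, 7, -49, -5, 0],
  [-1, 7, -49, -5, 0],
  [-1, 7, -49, -5, 0],
  [-1, 7, -49, -5, 0],
  [-1, 8, -49, -5, 0],
])

```text
t: 2.05
tool_pos: [476.7, 126.5, 215.4]
tcp_rot: [0.0, 0.997, 0.08, 0.0]
force: [0.3, 0.2, 0.9]
finger_gap: 85.2
grasp_force: 0.0
```

```bash
python3 -c "
from h import *
shot('wrist','w2')"
```

```text
wrist w2 t 2.05 tcp [476.7 126.5 215.4] yaw 0.161 j [ 0.21 -0.07  2.01 -0.    1.2   1.62]
```

View pics/w2.png

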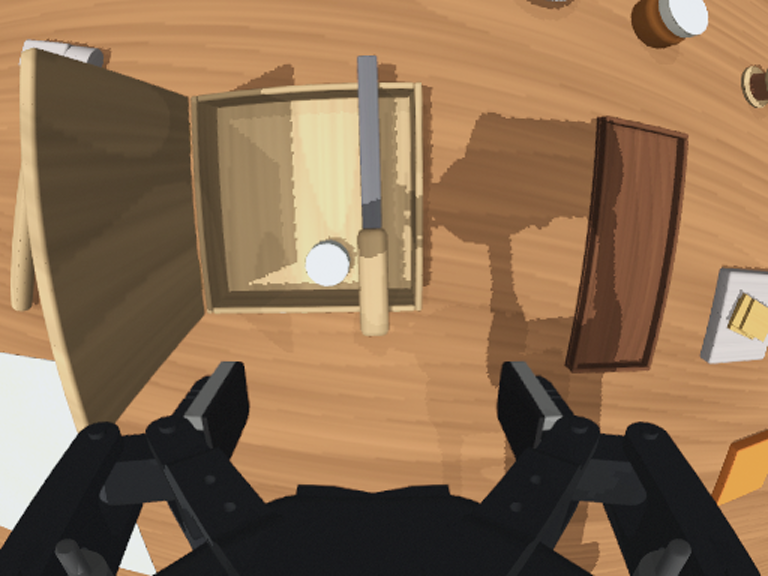

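The w2 view shows the box with rim corners (193,97), (421,84), (421,310), (207,312) and the lid at left with its free edge from (33,48) to (88,430). The file runs from its tip at (367,57), past the ferrule at (372,230), to its handle end at (374,334). The tin is at (328,263). The crop confirms brass blanks on the steel block. The top blank's corners in the crop are (174,177), (437,263), (372,440), (110,355), and a lower blank sticks out at left.

```bash
python3 - <<'E'
from h import *
np.set_printoptions(precision=3,suppress=True)
c,s,im=pickle.load(open("pics/w2.pkl","rb"))
f=lambda u,v,z:onz(c,(u/1.5,v/1.5),z,True)[:2]
ang=lambda d:np.arctan2(d[1],d[0])
tip=f(367.5,57,59);fer=f(372,229,61);he=f(374,334,62)
print("file",tip,fer,he,"blade yaw",ang(tip-fer),"all",ang(tip-he),"len",np.linalg.norm(tip-he))
for v in(250,285,320): print("handle y L/R",f(360,v,64),f(387,v,64))
Q=np.array([f(193,97,50),f(421,84,50),f(421,310,50),f(207,312,50)])
print("box",Q,Q.mean(0),"axis x_world-ish",ang(Q[0]-Q[3]),ang(Q[1]-Q[2]),[np.linalg.norm(Q[i]-Q[i-1]).round(1) for i in range(4)])
print("tin",f(328,263,23))
Q=np.array([f(597,118,18),f(688,135,18),f(650,370,18),f(567,368,18)]);print("tray",Q.mean(0),ang(Q[0]-Q[3]),ang(Q[1]-Q[2]))
# lid edge: far corners
o=Q
for u,v in((28,46),(36,55),(88,430)):
    for z in(200,210,220,230): print("lid",u,v,z,f(u,v,z))
c,s,im=pickle.load(open("pics/w1.pkl","rb"))
g=lambda u,v,z:onz(c,(204+u/5.5-.4,126+v/5.5-.4),z,True)[:2]
Q=np.array([g(174,177,38),g(437,263,38),g(372,440,38),g(110,355,38)])
print("top blank",Q,Q.mean(0),[np.linalg.norm(Q[i]-Q[i-1]).round(1) for i in range(4)],"long yaw",ang(Q[1]-Q[0]),ang(Q[2]-Q[3]),"short",ang(Q[0]-Q[3]),ang(Q[1]-Q[2]))
for z in (26,32): 
  A,B,D=g(123,150,z),g(52,320,z),g(85,355,z);print("low",z,A,B,D,np.linalg.norm(A-B),ang(A-B))
E
```

```text
file [615.059 151.211] [503.991 130.219] [432.105 117.119] blade yaw 0.18679450499746222 all 0.18422430790223043 len 186.1029703418911
handle y L/R [489.538 135.779] [492.368 118.429]
handle y L/R [466.098 132.131] [468.985 114.42 ]
handle y L/R [441.564 128.348] [444.523 110.184]
box [[577.459 267.75 ]
 [604.722 113.943]
 [450.727  86.21 ]
 [423.048 241.736]] [513.989 177.41 ] axis x_world-ish 0.16690411130001578 0.17817847857886293 [np.float64(156.6), np.float64(156.2), np.float64(156.5), np.float64(158.0)]
tin [467.388 157.853]
tray [518.323 -94.041] 0.13709283975883577 0.12853373386781075
lid 28 46 200 [584.945 286.786]
lid 28 46 210 [582.495 276.721]
lid 28 46 220 [580.044 266.656]
lid 28 46 230 [577.594 256.591]
lid 36 55 200 [580.54 280.69]
lid 36 55 210 [578.386 271.035]
lid 36 55 220 [576.232 261.38 ]
lid 36 55 230 [574.078 251.725]
lid 88 430 200 [413.749 252.436]
lid 88 430 210 [422.811 244.681]
lid 88 430 220 [431.872 236.926]
lid 88 430 230 [440.934 229.17 ]
top blank [[ 507.331 -254.078]
 [ 499.895 -300.355]
 [ 466.866 -295.131]
 [ 474.904 -247.777]] [ 487.249 -274.335] [np.float64(33.0), np.float64(46.9), np.float64(33.4), np.float64(48.0)] long yaw -1.7301135212746945 -1.7389286976751277 short -0.19192154915028606 -0.15688423996659093
low 26 [ 508.528 -244.353] [ 476.11  -236.077] [ 470.579 -242.823] 33.45775010547911 -0.24996281346134458
low 32 [ 509.538 -244.659] [ 477.81  -236.559] [ 472.397 -243.162] 32.74549627280519 -0.24996281346134502
```

>>> jog_arm([
  [-1, 15, 1.5, 40, -0.02],
  [-1, 0, 0, 45, 0],
  [-1, 0, 0, 45, 0],
  [-1, 0, 0, 24.5, 0],
  [1, 0, 0, 0, 0],
  [1, 0, 0, 0, 0],
  [1, 0, 0, 0, 0],
  [1, 0, 0, 0, 0],
], squeeze=50)

```text
t: 2.9
tool_pos: [494.4, 126.1, 63.1]
tcp_rot: [-0.0, 0.996, 0.09, 0.002]
force: [0.2, 0.9, 0.6]
finger_gap: 28.2
grasp_force: 0.0
```

>>> jog_arm([
  [1, 0, 0, 0, 0],
  [1, 0, 0, 0, 0],
])

```text
t: 3.1
tool_pos: [494.3, 126.1, 63.1]
tcp_rot: [-0.0, 0.996, 0.09, 0.002]
force: [-1.5, 0.1, 7.0]
finger_gap: 18.4
grasp_force: 50.8
```

>>> jog_arm([
  [1, 0, 0, -10, 0],
  [1, 0, 0, -30, 0],
  [1, -9.3, 45, 0, 0],
  [1, -9.3, 45, 0, 0],
  [1, -9.3, 45, 0, 0],
  [1, -9.3, 45, 0, 0],
  [1, -9.5, 45.3, 0, 0],
  [1, 0, 0, 20, 0.05],
])

```text
t: 3.9
tool_pos: [489.8, -110.0, 84.6]
tcp_rot: [0.002, 0.998, 0.062, 0.004]
force: [0.9, 0.3, 0.0]
finger_gap: 18.4
grasp_force: 50.0
```

```bash
python3 - <<'E'
from h import *
c,s,im=shot('wrist','w3')
E
```

```text
wrist w3 t 3.9 tcp [ 489.8 -110.    84.6] yaw 0.124 j [-0.27  0.09  2.12 -0.    0.93  1.18]
```

View pics/w3.png

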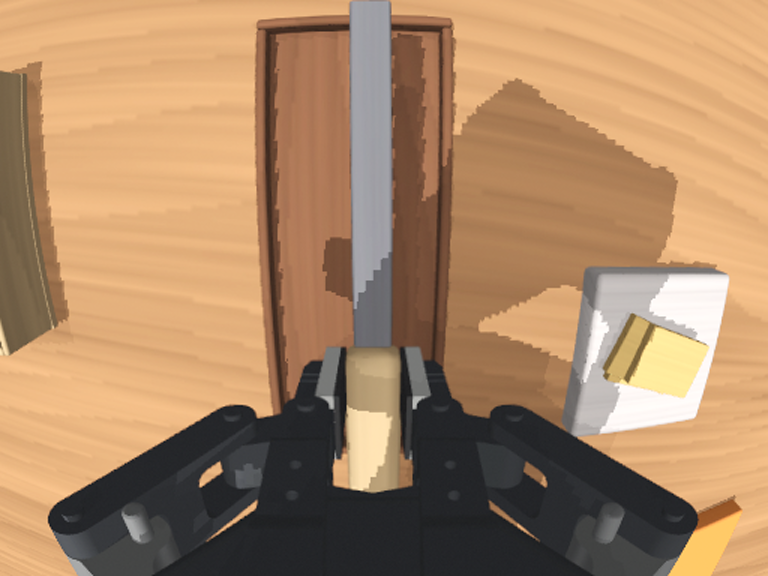

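The file is held level over the tray, with its tip at (370,2) and ferrule at (372,347). The tray's far rim corners are (257,20) and (452,17).

```bash
python3 - <<'E'
from h import *
np.set_printoptions(precision=1,suppress=True)
c,s,im=pickle.load(open("pics/w3.pkl","rb"))
f=lambda u,v,z:onz(c,(u/1.5,v/1.5),z,True)[:2]
A,B=f(257,20,18),f(452,17,18);C,D=f(268,300,18),f(444,300,18)
print("far corners",A,B,"sides",C,D)
n=(A+B)/2;d=A-C+B-D;d/=np.hypot(*d);print("yaw",np.arctan2(d[1],d[0]),"centre",n-112.5*d)
print("tip",f(370.5,1,81),"fer",f(372,347,81))
E
```

```text
far corners [623.4 -41.8] [ 634.5 -129.5] sides [491.8 -60.6] [ 502.2 -144.2]
yaw 0.12641734833281157 centre [517.4 -99.8]
tip [612.9 -95.1] fer [ 501.4 -109.5]
```

>>> jog_arm([
  [1, 0, -7, 30, 0],
  [1, 0, 0, 26, 0],
  [1, 0, 0, 5, 0],
  [1, 0, 0, 0, 0],
])

```text
t: 4.35
tool_pos: [484.7, -96.4, 19.7]
tcp_rot: [-0.001, 0.998, 0.066, -0.001]
force: [0.5, 0.2, -0.3]
finger_gap: 18.4
grasp_force: 50.0
```

>>> jog_arm([
  [1, 2, 4, 1.5, 0],
  [1, 0, 0, 0, 0],
  [0.15, 0, 0, 0, 0],
  [0.15, 0, 0, 0, 0],
  [0.15, 0, 0, 0, 0],
  [0.15, 0, 0, -20, 0],
  [-1, 0, 0, -40, 0],
  [-1, 0, 0, -35, 0],
])

```text
t: 5.15
tool_pos: [487.7, -100.8, 114.1]
tcp_rot: [-0.0, 0.998, 0.065, -0.001]
force: [1.6, -0.5, 0.1]
finger_gap: 64.3
grasp_force: 0.0
```

>>> jog_arm([
  [-1, -6, 42, 0, 0],
  [-1, -6, 42, 0, 0],
  [-1, -6, 42, 0, 0],
  [-1, -6, 42, 0, 0],
  [-1, 0, 0, 0, 0.11],
  [-1, 0, 0, 0, 0.11],
  [-1, 0, 0, 0, 0.09],
  [-1, 0, 0, 0, 0],
])

```text
t: 5.95
tool_pos: [486.1, -270.8, 113.2]
tcp_rot: [-0.0, 0.996, -0.09, -0.0]
force: [-0.3, 0.2, 0.6]
finger_gap: 85.6
grasp_force: 0.0
```

```bash
python3 - <<'E'
from h import *
shot('wrist','w4')
E
```

```text
wrist w4 t 5.95 tcp [ 486.1 -270.8  113.2] yaw -0.181 j [-0.55  0.15  1.98  0.    1.01  1.2 ]
```

View pics/w4.png

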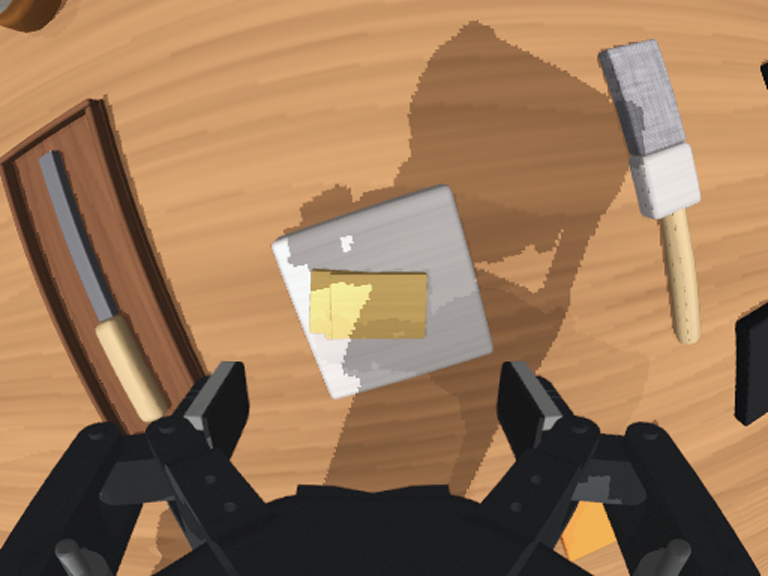

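The file now lies in the tray, blade (50,155) to handle (150,415). The brass pile spans (310,270)–(427,339) and sits centred between the jaws (column 372). Next I square the 48 mm direction.

>>> jog_arm([
  [-1, 1, 0, 40, 0],
  [-1, 0, 0, 40, 0],
  [-0.6, 0, 0, 6, 0],
  [-0.45, 0, 0, 0, 0],
  [-0.35, 0, 0, 0, 0],
  [-0.27, 0, 0, 0, 0],
  [-0.2, 0, 0, 0, 0],
  [-0.13, 0, 0, 0, 0],
], squeeze=25)

```text
t: 6.8
tool_pos: [489.0, -271.2, 29.6]
tcp_rot: [0.0, 0.996, -0.09, 0.002]
force: [0.3, 4.7, 6.5]
finger_gap: 48.3
grasp_force: 13.6
```

>>> jog_arm([
  [-0.05, 0, 0, 0, 0],
  [0.05, 0, 0, 0, 0],
  [0.1, 0, 0, 0, 0],
  [0.1, 0, 0, 0, 0],
])

```text
t: 7.2
tool_pos: [489.0, -271.1, 29.8]
tcp_rot: [0.0, 0.996, -0.09, 0.002]
force: [0.4, 5.0, 7.1]
finger_gap: 47.9
grasp_force: 24.0
```

>>> jog_arm([
  [-0.4, 0, 0, 0, 0],
  [-0.4, 0, 0, 2, 0],
  [-0.35, 0, 0, 0.5, 0],
  [-0.27, 0, 0, 0, 0],
  [-0.2, 0, 0, 0, 0],
  [-0.1, 0, 0, 0, 0],
  [0, 0, 0, 0, 0],
  [0.1, 0, 0, 0, 0],
])

```text
t: 8.0
tool_pos: [487.7, -271.1, 25.4]
tcp_rot: [0.0, 0.996, -0.09, 0.0]
force: [-0.3, 0.3, 5.4]
finger_gap: 48.1
grasp_force: 28.8
```

>>> jog_arm([
  [0.1, 0, 0, 0, 0],
  [-0.6, 0, 0, 0, 0],
  [-1, 0, 0, 0, 0],
  [-1, 0, 0, 0, -0.145],
  [-1, 0, 0, 0, -0.145],
  [-1, 0, 0, 0, -0.145],
  [-1, 0, 0, 0, -0.145],
  [-1, 0, 0, 0, -0.145],
])

```text
t: 8.8
tool_pos: [486.9, -270.6, 24.3]
tcp_rot: [-0.0, 0.962, 0.272, -0.0]
force: [-0.3, 0.1, -0.0]
finger_gap: 85.4
grasp_force: 0.0
```

>>> jog_arm([
  [-1, 0, 0, 0, -0.145],
  [-1, 0, 0, 0, -0.145],
  [-1, 0, 0, 0, -0.145],
  [-1, 0, 0, 0, -0.145],
  [-1, 0, 0, 0, -0.145],
  [-1, 0, 0, 0, -0.12],
  [-1, 0, 0, 0, 0],
])

```text
t: 9.5
tool_pos: [486.9, -270.6, 24.3]
tcp_rot: [-0.0, 0.768, 0.64, -0.0]
force: [-0.3, -0.3, -0.7]
finger_gap: 85.4
grasp_force: 0.0
```

>>> jog_arm([
  [-0.4, 0, 0, -4.8, 0],
  [-0.2, 0, 0, 0, 0],
  [-0.1, 0, 0, 0, 0],
  [0, 0, 0, 0, 0],
  [0.07, 0, 0, 0, 0],
  [0.14, 0, 0, 0, 0],
  [0.2, 0, 0, 0, 0],
  [0.3, 0, 0, 0, 0],
])

```text
t: 10.3
tool_pos: [486.6, -270.7, 29.8]
tcp_rot: [-0.001, 0.768, 0.64, -0.0]
force: [-4.1, 1.1, 6.1]
finger_gap: 33.6
grasp_force: 24.6
```

>>> jog_arm([
  [0.4, 0, 0, 0, 0],
  [0.4, 0, 0, 0, 0],
])

```text
t: 10.5
tool_pos: [486.6, -270.7, 29.8]
tcp_rot: [-0.001, 0.768, 0.64, -0.0]
force: [-4.2, 0.5, 5.8]
finger_gap: 33.3
grasp_force: 24.6
```

>>> jog_arm([
  [-0.5, 0, 0, 0, 0],
  [-1, 0, 0, 0, 0],
  [-1, 0, 0, 0, 0],
  [-1, 0, 0, 0, 0.145],
  [-1, 0, 0, 0, 0.145],
  [-1, 0, 0, 0, 0.145],
  [-1, 0, 0, 0, 0.145],
  [-1, 0, 0, 0, 0.145],
])

```text
t: 11.3
tool_pos: [487.5, -270.9, 29.5]
tcp_rot: [0.0, 0.946, 0.323, 0.0]
force: [0.9, -0.1, 0.2]
finger_gap: 85.3
grasp_force: 0.0
```

>>> jog_arm([
  [-1, 0, 0, 0, 0.145],
  [-1, 0, 0, 0, 0.145],
  [-1, 0, 0, 0, 0.145],
  [-1, 0, 0, 0, 0.145],
  [-1, 0, 0, 0, 0.145],
  [-0.6, 0, 0, 1, 0.12],
  [-0.4, 0, 0, 2, 0],
  [-0.3, 0, 0, 0, 0],
])

```text
t: 12.1
tool_pos: [487.1, -270.7, 26.2]
tcp_rot: [-0.0, 0.996, -0.089, -0.0]
force: [0.3, 0.1, -0.2]
finger_gap: 55.6
grasp_force: 0.0
```

>>> jog_arm([
  [-0.22, 0, 0, 0, 0],
  [-0.15, 0, 0, 0, 0],
  [-0.08, 0, 0, 0, 0],
  [0, 0, 0, 0, 0],
  [0.1, 0, 0, 0, 0],
  [0.1, 0, 0, 0, 0],
])

```text
t: 12.7
tool_pos: [487.5, -271.1, 26.9]
tcp_rot: [0.0, 0.996, -0.09, 0.0]
force: [-0.3, -1.3, 1.9]
finger_gap: 47.8
grasp_force: 26.3
```

>>> jog_arm([
  [-0.5, 0, 0, 0, 0],
  [-1, 0, 0, 0, 0],
  [-1, 0, 0, -1, -0.145],
  [-1, 0, 0, -1, -0.145],
  [-1, 0, 0, 0, -0.145],
  [-1, 0, 0, 0, -0.145],
  [-1, 0, 0, 0, -0.145],
  [-1, 0, 0, 0, -0.145],
])

```text
t: 13.5
tool_pos: [487.0, -270.5, 28.2]
tcp_rot: [-0.0, 0.94, 0.341, -0.0]
force: [-0.4, 0.1, 0.7]
finger_gap: 85.3
grasp_force: 0.0
```

>>> jog_arm([
  [-1, 0, 0, 0, -0.145],
  [-1, 0, 0, 0, -0.145],
  [-1, 0, 0, 0, -0.145],
  [-1, 0, 0, 0, -0.145],
  [-1, 0, 0, 0, -0.12],
  [-1, 0, 0, 0, 0],
])

```text
t: 14.1
tool_pos: [487.0, -270.5, 28.3]
tcp_rot: [-0.0, 0.768, 0.64, -0.0]
force: [0.0, -0.7, -0.4]
finger_gap: 85.4
grasp_force: 0.0
```

```bash
python3 - <<'E'
from h import *
c,s,im=shot('wrist','w5')
p=proj(c,[486.5,-270.7,35],True);u,v=p.astype(int);print(p)
cv2.imwrite("pics/w5c.png",cv2.resize(im[v-50:v+50,u-65:u+65,::-1],None,fx=5.5,fy=5.5,interpolation=cv2.INTER_CUBIC))
E
```

```text
wrist w5 t 14.1 tcp [ 487.  -270.5   28.3] yaw 1.39 j [-0.55  0.27  2.03  0.    0.84 -0.37]
[246.57444674 260.18693635]
```

View pics/w5c.png

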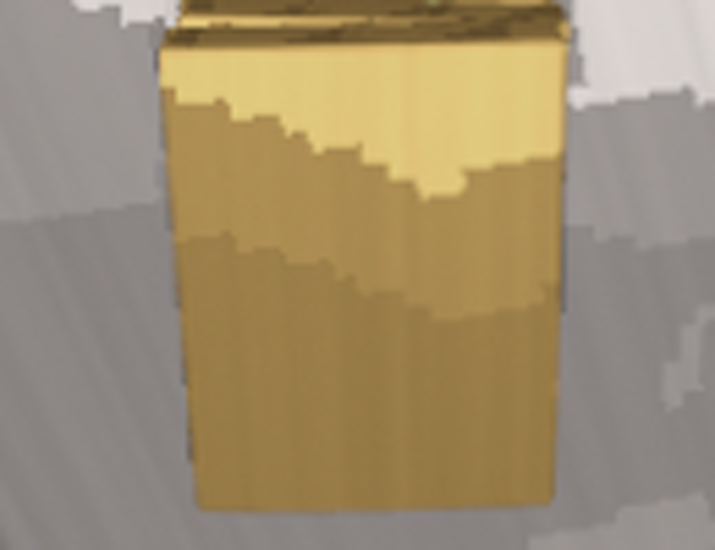

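The stack looks squared: its top face is a clean rectangle (160,45)–(565,505) in the crop, with the side edges of the three blanks aligned. Next I close across the 34 mm and lift.

>>> jog_arm([
  [-0.4, 0, 0, 0, 0],
  [-0.1, 0, 0, 0, 0],
  [0, 0, 0, 0, 0],
  [0.07, 0, 0, 0, 0],
  [0.14, 0, 0, 0, 0],
  [0.2, 0, 0, 0, 0],
  [0.3, 0, 0, 0, 0],
  [0.4, 0, 0, 0, 0],
])

```text
t: 14.95
tool_pos: [487.0, -270.8, 28.7]
tcp_rot: [-0.0, 0.768, 0.64, -0.0]
force: [-1.6, 0.6, 3.1]
finger_gap: 33.5
grasp_force: 25.3
```

>>> jog_arm([
  [0.6, 0, 0, 0, 0],
  [1, 0, 0, 0, 0],
  [1, 0, 0, -4, 0],
  [1, 0, 0, -16, 0],
  [1, 0, 0, -40, 0],
  [1, 0, 0, -40, 0],
], squeeze=70)

```text
t: 15.55
tool_pos: [485.6, -269.7, 127.4]
tcp_rot: [-0.002, 0.768, 0.64, -0.001]
force: [1.0, -1.1, -3.0]
finger_gap: 32.4
grasp_force: 70.4
```

```bash
python3 - <<'E'
from h import *
c,s,im=shot('wrist','w6')
p=proj(c,s["tool_pos"],True);u,v=p.astype(int);print(p)
a=im[max(v-60,0):v+50,u-65:u+65,::-1]
cv2.imwrite("pics/w6c.png",cv2.resize(a,None,fx=5,fy=5,interpolation=cv2.INTER_CUBIC))
E
```

```text
wrist w6 t 15.55 tcp [ 485.6 -269.7  127.4] yaw 1.39 j [-0.55  0.14  1.97  0.    1.04 -0.37]
[247.59130697 253.22871337]
```

View pics/w6c.png

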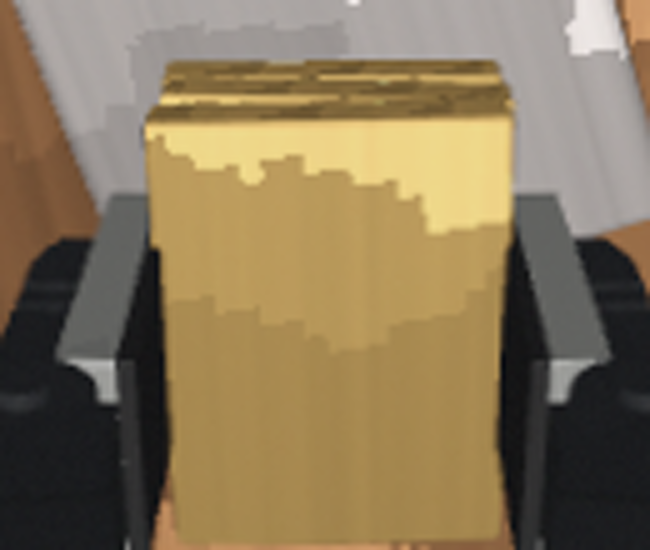

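The stack hangs squared in the grip at about (330,330), and all three blanks are lifted with only tiny slivers between them. Next I rotate and carry it over the box.

>>> jog_arm([
  [1, 0, 0, 0, 0.135],
  [1, 0, 0, 0, 0.135],
  [1, 0, 0, 0, 0.135],
  [1, 0, 0, 0, 0.135],
  [1, 0, 0, 0, 0.135],
  [1, 0, 0, 0, 0.135],
  [1, 0, 0, 0, 0.135],
  [1, 0, 0, 0, 0.135],
])

```text
t: 16.4
tool_pos: [486.7, -270.4, 127.5]
tcp_rot: [-0.001, 0.988, 0.152, -0.0]
force: [-0.3, 0.5, -2.8]
finger_gap: 32.6
grasp_force: 70.5
```

>>> jog_arm([
  [1, 0, 0, 0, 0.137],
  [1, 11, -35, 0, 0],
  [1, 13, -44, 0, 0],
  [1, 13, -44, 0, 0],
  [1, 13, -44, 0, 0],
  [1, 13, -44, 0, 0],
  [1, 13, -44, 0, 0],
  [1, 13, -44, 0, 0],
])

```text
t: 17.2
tool_pos: [522.9, 40.9, 127.9]
tcp_rot: [-0.0, 0.996, 0.086, -0.0]
force: [0.7, -0.3, -3.3]
finger_gap: 32.4
grasp_force: 70.5
```

>>> jog_arm([
  [1, 13, -44, 0, 0],
  [1, 13, -44, 0, 0],
  [1, 10, -36, 0, 0],
  [1, 0, 0, 0, 0],
])

```text
t: 17.6
tool_pos: [537.6, 171.9, 128.1]
tcp_rot: [-0.001, 0.996, 0.088, 0.0]
force: [-0.2, -0.3, -3.3]
finger_gap: 32.0
grasp_force: 70.7
```

>>> jog_arm([
  [1, 0, 0, 40, 0],
  [1, 0, 0, 40, 0],
  [1, 0, 0, 22, 0],
  [1, 0, 0, 7, 0],
  [1, 0, 0, 0, 0],
  [1, 0, 0, 0, 0],
])

```text
t: 18.2
tool_pos: [538.8, 167.3, 20.7]
tcp_rot: [-0.0, 0.996, 0.086, 0.001]
force: [0.2, 0.6, -2.2]
finger_gap: 32.2
grasp_force: 70.7
```

>>> jog_arm([
  [1, 0, 0, 2, 0],
  [1, 0, 0, 1.5, 0],
  [1, 0, 0, 0, 0],
])

```text
t: 18.5
tool_pos: [538.2, 167.5, 16.9]
tcp_rot: [-0.0, 0.996, 0.086, 0.001]
force: [0.3, 0.4, -3.1]
finger_gap: 32.4
grasp_force: 70.7
```

>>> jog_arm([
  [1, 0, 0, 1, 0],
  [1, 0, 0, 0.5, 0],
  [1, 0, 0, 0, 0],
])

```text
t: 18.8
tool_pos: [537.5, 167.4, 14.5]
tcp_rot: [0.0, 0.996, 0.086, -0.0]
force: [0.1, -0.1, -2.2]
finger_gap: 32.4
grasp_force: 70.7
```

>>> jog_arm([
  [1, 0, 0, 0.7, 0],
  [1, 0, 0, 0, 0],
])

```text
t: 19.0
tool_pos: [537.7, 167.4, 14.0]
tcp_rot: [-0.0, 0.996, 0.086, 0.0]
force: [-0.1, -0.6, -2.3]
finger_gap: 32.2
grasp_force: 70.9
```

>>> jog_arm([
  [1, 0, 0, 0.7, 0],
  [1, 0, 0, 0, 0],
])

```text
t: 19.2
tool_pos: [537.7, 167.4, 14.0]
tcp_rot: [0.0, 0.996, 0.086, -0.0]
force: [-2.9, -0.4, 4.5]
finger_gap: 32.7
grasp_force: 71.6
```

>>> jog_arm([
  [0.15, 0, 0, 0, 0],
  [0.0, 0, 0, 0, 0],
  [0.0, 0, 0, 0, 0],
  [0.0, 0, 0, -10, 0],
  [0.0, 0, 0, -40, 0],
  [0.0, 0, 0, -45, 0],
  [0, -20, 0, -40, 0],
  [0, 0, 0, 0, 0],
], squeeze=25)

```text
t: 20.0
tool_pos: [521.2, 165.0, 155.8]
tcp_rot: [-0.001, 0.996, 0.086, 0.006]
force: [0.9, 0.6, 0.4]
finger_gap: 42.5
grasp_force: 0.0
```

```bash
python3 - <<'E'
from h import *
c,s,im=shot('wrist','w7')
p=proj(c,[537.7,167.4,20],True);u,v=p.astype(int);print(p)
a=cv2.resize(im[v-40:v+50,u-45:u+45,::-1],(576,576),interpolation=cv2.INTER_CUBIC)
cb,sb,ib=shot('top','t7')
q=proj(cb,[500,150,60]).astype(int)
b=cv2.resize(ib[q[1]-50:q[1]+50,q[0]-50:q[0]+50,::-1],(220,220),interpolation=cv2.INTER_CUBIC)
cc,sc,ic=shot('side','s7')
q=proj(cc,[514,177,110]).astype(int)
d=cv2.resize(ic[q[1]-60:q[1]+60,q[0]-50:q[0]+50,::-1],(220,264),interpolation=cv2.INTER_CUBIC)
M=np.zeros((576,800,3),np.uint8);M[:,:576]=a;M[:220,580:]=b;M[224:488,580:]=d
cv2.imwrite("pics/m7.png",M)
E
```

```text
wrist w7 t 20.0 tcp [521.2 165.  155.8] yaw 0.173 j [0.26 0.08 1.98 0.   1.07 1.66]
[247.85765005 169.01374597]
top t7 t 20.05 tcp [520.2 164.6 152.9] yaw 0.173 j [0.26 0.09 1.98 0.   1.07 1.66]
side s7 t 20.1 tcp [518.9 164.2 150.4] yaw 0.173 j [0.26 0.09 1.98 0.   1.07 1.66]
```

View pics/m7.png

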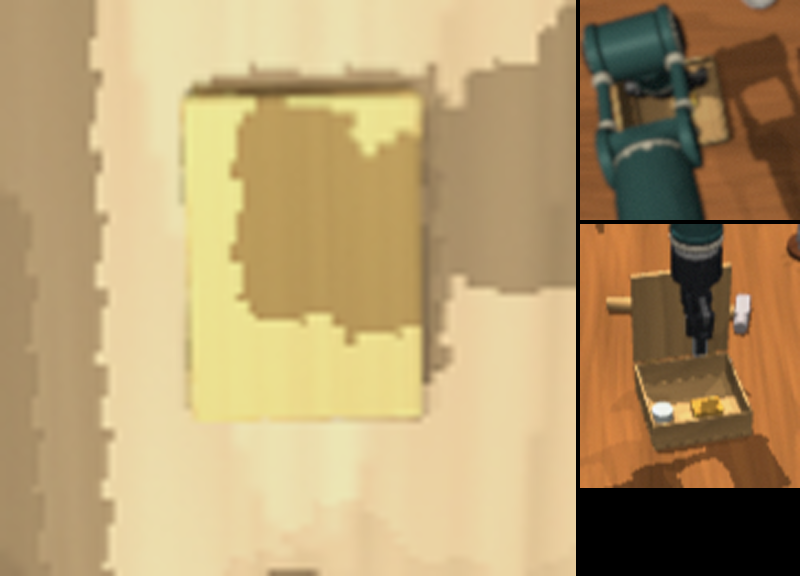

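The mosaic shows the stack as one clean rectangle, (185,92)–(425,418), lying flat on the box floor beside the tin. The lid is still upright behind. Next I go over and behind the lid.

>>> jog_arm([
  [1, 0, 0, -36, 0],
  [1, 0, 0, -36, 0],
  [1, 0, 0, -36, 0],
  [1, 0, -45, 0, 0],
  [1, 0, -45, 0, 0],
  [1, 0, -46, 0, 0],
  [1, 0, 0, 0, 0],
  [1, 0, 0, 0, 0],
])

```text
t: 20.95
tool_pos: [493.5, 298.3, 253.6]
tcp_rot: [0.001, 0.996, 0.088, -0.002]
force: [0.0, 0.4, -0.0]
finger_gap: 0.3
grasp_force: 0.0
```

```bash
cat >> h.py <<'E'
def boxc(p):
    a=.173;d=np.asarray(p)[:2]-[514,177.5]
    return np.array([-d[0]*np.sin(a)+d[1]*np.cos(a),-(d[0]*np.cos(a)+d[1]*np.sin(a))])
E
python3 - <<'E'
from h import *
np.set_printoptions(precision=1,suppress=True)
s=r.observe();print(s["tool_pos"],boxc(s["tool_pos"]),s["finger_gap"],s["joint_pos"])
for th in(1.5,1.3,1.1,.9,.7,.5,.3,.15,0):
    print(th,[round(float(v),1) for v in(80-150*np.cos(th)+8*np.sin(th),50+150*np.sin(th)+8*np.cos(th)+8)])
E
```

```text
[493.5 298.3 253.6] [122.5  -0.6] 0.28503789857790474 [ 0.5  0.1  1.8 -0.   1.3  1.9]
1.5 [77.4, 208.2]
1.3 [47.6, 204.7]
1.1 [19.1, 195.3]
0.9 [-7.0, 180.5]
0.7 [-29.6, 160.8]
0.5 [-47.8, 136.9]
0.3 [-60.9, 110.0]
0.15 [-67.1, 88.3]
0 [-70.0, 66.0]
```

>>> jog_arm([
  [1, 0, 0, 30, 0],
  [1, 0, 0, 16, 0],
  [1, 0, 6, 0, 0],
  [1, 0, 6, 0, 0],
  [1, 0, 6, 0, 0],
  [1, 0, 4, 0, 0],
  [1, 0, 3, 0, 0],
  [1, 0, 0, 0, 0],
])

```text
t: 21.75
tool_pos: [499.3, 272.9, 211.0]
tcp_rot: [-0.0, 0.996, 0.086, 0.001]
force: [-0.3, -0.2, -0.5]
finger_gap: -0.2
grasp_force: 0.0
```

>>> jog_arm([
  [1, 0, 3, 0, 0],
  [1, 0, 3, 0, 0],
  [1, 0, 3, 0, 0],
  [1, 0, 3, 0, 0],
])

```text
t: 22.15
tool_pos: [501.1, 261.6, 210.4]
tcp_rot: [-0.0, 0.996, 0.086, 0.0]
force: [0.4, 2.6, 0.2]
finger_gap: 0.1
grasp_force: 0.9
```

>>> jog_arm([
  [1, 0, 5, 1, 0],
  [1, 0, 7.4, 1.3, 0],
  [1, 0, 7.4, 1.3, 0],
  [1, 0, 7.4, 1.3, 0],
  [1, 0, 7.1, 2.4, 0],
  [1, 0, 7.1, 2.4, 0],
  [1, 0, 7.1, 2.4, 0],
  [1, 0, 7.1, 2.4, 0],
])

```text
t: 22.95
tool_pos: [510.3, 206.0, 195.1]
tcp_rot: [-0.0, 0.996, 0.086, -0.0]
force: [-0.4, 0.4, -0.3]
finger_gap: 0.1
grasp_force: 0.7
```

>>> jog_arm([
  [1, 0, 6.5, 3.7, 0],
  [1, 0, 6.5, 3.7, 0],
  [1, 0, 6.5, 3.7, 0],
  [1, 0, 6.5, 3.7, 0],
])

```text
t: 23.35
tool_pos: [514.9, 180.6, 180.4]
tcp_rot: [-0.0, 0.996, 0.086, -0.0]
force: [-0.4, 1.0, 0.2]
finger_gap: -0.1
grasp_force: 0.6
```

>>> jog_arm([
  [1, 0, 5.7, 4.9, 0],
  [1, 0, 5.7, 4.9, 0],
  [1, 0, 0, 0, 0],
])

```text
t: 23.65
tool_pos: [516.5, 168.8, 170.0]
tcp_rot: [0.0, 0.996, 0.086, -0.001]
force: [-0.3, 0.1, 0.7]
finger_gap: 0.1
grasp_force: 0.0
```

```bash
python3 - <<'E'
from h import *
c,s,im=shot('wrist','w8');print(s["force"],boxc(s["tool_pos"]))
a=.173;ex=np.array([-np.sin(a),np.cos(a),0]);ey=np.array([-np.cos(a),-np.sin(a),0]);o=np.array([514,177.5,0])
def W(x,y,z):return o+ex*x+ey*y+np.array([0,0,z])
for y in(-65,-75):
  print("y",y)
  for th in np.arange(1.5,.0,-.1):
    p=proj(c,W(80-172*np.cos(th)+8*np.sin(th),y,50+172*np.sin(th)+8*np.cos(th)),True);u,v=p.round().astype(int)
    q=proj(c,W(80-150*np.cos(th)+8*np.sin(th),y,50+150*np.sin(th)+8*np.cos(th)),True).round().astype(int)
    print(round(th,1),(u,v),im[v,u] if 0<=v<384 and 0<=u<512 else None,im[q[1],q[0]] if 0<=q[1]<384 and 0<=q[0]<512 else None)
E
```

```text
wrist w8 t 23.65 tcp [516.5 168.8 170. ] yaw 0.172 j [ 0.27  0.07  1.96 -0.    1.11  1.67]
[-0.3319243   0.07931002  0.68511384] [-8.98735512 -0.92780086]
y -65
1.5 (np.int64(6), np.int64(151)) [185 136  92] [192 141  95]
1.4 (np.int64(41), np.int64(147)) [187 137  93] [198 147  99]
1.3 (np.int64(86), np.int64(142)) [197 147  99] [188 138  93]
1.2 (np.int64(137), np.int64(138)) [203 163 101] [205 172 104]
1.1 (np.int64(190), np.int64(134)) [110  71  50] [110  72  51]
1.0 (np.int64(237), np.int64(131)) [199 170 127] [200 173 129]
0.9 (np.int64(276), np.int64(129)) [203 175 132] [202 175 130]
0.8 (np.int64(305), np.int64(128)) [157 131  96] [203 175 130]
0.7 (np.int64(326), np.int64(127)) [145 119  85] [203 175 132]
0.6 (np.int64(340), np.int64(126)) [141  99  65] [161 136  99]
0.5 (np.int64(349), np.int64(125)) [137  98  64] [106  87  62]
0.4 (np.int64(353), np.int64(123)) [135  94  62] [83 68 49]
0.3 (np.int64(354), np.int64(122)) [136  95  63] [153 127  93]
0.2 (np.int64(353), np.int64(121)) [135  95  63] [157 133  97]
0.1 (np.int64(350), np.int64(120)) [134  94  62] [152 127  92]
y
[... 239 characters left out ...]
[189 140  94]
1.1 (np.int64(189), np.int64(103)) [204 176 132] [203 175 132]
1.0 (np.int64(237), np.int64(102)) [206 180 135] [206 178 134]
0.9 (np.int64(276), np.int64(103)) [207 179 134] [207 179 134]
0.8 (np.int64(306), np.int64(104)) [154 129  93] [207 179 134]
0.7 (np.int64(327), np.int64(105)) [138 108  75] [207 179 134]
0.6 (np.int64(341), np.int64(106)) [133  93  61] [161 136  99]
0.5 (np.int64(349), np.int64(107)) [133  94  61] [95 79 55]
0.4 (np.int64(354), np.int64(108)) [135  94  62] [80 67 47]
0.3 (np.int64(355), np.int64(108)) [134  94  61] [151 127  92]
0.2 (np.int64(354), np.int64(108)) [135  94  62] [159 134  97]
0.1 (np.int64(350), np.int64(108)) [133  92  61] [151 127  92]
```

>>> jog_arm([
  [1, 0, 5.3, 4.7, 0],
  [1, 0, 5.3, 4.7, 0],
  [1, 0, 4.6, 6, 0],
  [1, 0, 4.6, 6, 0],
  [1, 0, 4.6, 6, 0],
  [1, 0, 4.6, 6, 0],
  [1, 0, 3.3, 6.7, 0],
  [1, 0, 3.3, 6.7, 0],
])

```text
t: 24.5
tool_pos: [523.0, 134.3, 123.7]
tcp_rot: [0.0, 0.996, 0.086, -0.0]
force: [0.9, -0.4, 1.4]
finger_gap: 0.2
grasp_force: 0.5
```

>>> jog_arm([
  [1, 0, 3.3, 6.7, 0],
  [1, 0, 3.2, 6.7, 0],
  [1, 0, 1.5, 5, 0],
  [1, 0, 1.5, 5, 0],
  [1, 0, 1.2, 4, 0],
  [1, 0, 1, 4, 0],
  [1, 0, 0.5, 3, 0],
  [1, 0, 0.5, 3, 0],
])

```text
t: 25.3
tool_pos: [525.2, 122.2, 86.7]
tcp_rot: [-0.0, 0.996, 0.086, -0.0]
force: [-0.2, -0.6, 0.8]
finger_gap: -0.0
grasp_force: 0.4
```

>>> jog_arm([
  [1, 0, 0.3, 2.5, 0],
  [1, 0, 0.3, 2.5, 0],
  [1, 0, 0.3, 2.5, 0],
  [1, 0, 0.2, 2.5, 0],
  [1, 0, 0, 2, 0],
  [1, 0, 0, 2, 0],
  [1, 0, 0, 1.5, 0],
  [1, 0, 0, 1, 0],
])

```text
t: 26.1
tool_pos: [525.4, 121.2, 70.2]
tcp_rot: [-0.0, 0.996, 0.086, -0.0]
force: [-0.4, -1.3, 1.7]
finger_gap: 0.0
grasp_force: 0.4
```

>>> jog_arm([
  [1, 0, 0, 1, 0],
  [1, 0, 0, 1, 0],
  [1, 0, 0, 0, 0],
])

```text
t: 26.4
tool_pos: [525.3, 121.2, 68.2]
tcp_rot: [-0.0, 0.996, 0.086, -0.0]
force: [-0.2, -0.0, 0.1]
finger_gap: -0.3
grasp_force: 0.0
```

>>> jog_arm([
  [1, 0, 0, 0.8, 0],
  [1, 0, 0, 0.8, 0],
  [1, 0, 0, 0, 0],
])

```text
t: 26.7
tool_pos: [525.3, 121.2, 66.7]
tcp_rot: [-0.0, 0.996, 0.086, -0.0]
force: [-0.3, -0.1, -0.5]
finger_gap: -0.2
grasp_force: 0.0
```

>>> jog_arm([
  [1, 0, 0, 0.6, 0],
  [1, 0, 0, 0, 0],
])

```text
t: 26.9
tool_pos: [525.4, 121.2, 66.5]
tcp_rot: [-0.0, 0.996, 0.086, -0.0]
force: [-1.8, -0.0, 4.2]
finger_gap: 0.1
grasp_force: 1.9
```

>>> jog_arm([
  [1, 0, 0, 0.6, 0],
  [1, 0, 0, 0, 0],
])

```text
t: 27.1
tool_pos: [525.4, 121.2, 66.4]
tcp_rot: [-0.0, 0.996, 0.086, -0.0]
force: [-3.3, -0.5, 7.7]
finger_gap: 0.1
grasp_force: 3.9
```

>>> jog_arm([
  [1, 0, 0, 0.8, 0],
  [1, 0, 0, 0, 0],
])

```text
t: 27.3
tool_pos: [525.4, 121.3, 66.4]
tcp_rot: [-0.0, 0.996, 0.086, -0.0]
force: [-5.8, -0.8, 12.3]
finger_gap: -0.0
grasp_force: 6.4
```

>>> jog_arm([
  [1, 0, 0, -3, 0],
  [1, 0, 0, -15, 0],
  [1, 0, 0, -40, 0],
  [1, -30, 0, -35, 0],
  [1, -30, 0, -30, 0],
  [1, 0, 0, 0, 0],
  [1, 0, 0, 0, 0],
  [1, 0, 0, 0, 0],
])

```text
t: 28.1
tool_pos: [466.3, 110.8, 187.1]
tcp_rot: [0.0, 0.996, 0.086, -0.0]
force: [0.2, 0.2, 0.4]
finger_gap: 0.1
grasp_force: 0.0
```

```bash
python3 - <<'E'
from h import *
np.set_printoptions(precision=1,suppress=True)
c,s,im=shot('wrist','w9')
a=.173;ex=np.array([-np.sin(a),np.cos(a),0]);ey=np.array([-np.cos(a),-np.sin(a),0]);o=np.array([514,177.5,0])
W=lambda x,y,z:o+ex*x+ey*y+np.array([0,0,z])
# lid mask: bright pale wood; outline vs predicted closed corners
C=[proj(c,W(x,y,58),True) for x,y in((-92,-80),(-92,80),(80,80),(80,-80))]
print("pred closed",np.array(C))
print("pred open5mm",np.array([proj(c,W(-92,y,63),True) for y in(-80,80)]))
g=cv2.GaussianBlur(im,(3,3),0).astype(int)
seed=proj(c,W(-20,-50,58),True).round().astype(int);print("seed",im[seed[1],seed[0]])
ff=im.copy();mask=np.zeros((386,514),np.uint8)
cv2.floodFill(ff,mask,tuple(int(v) for v in seed),0,(6,6,6),(6,6,6))
m=mask[1:-1,1:-1];k,_=cv2.findContours(m,cv2.RETR_EXTERNAL,cv2.CHAIN_APPROX_SIMPLE)
k=max(k,key=cv2.contourArea);print(cv2.contourArea(k),cv2.approxPolyDP(k,5,True)[:,0].tolist())
print(s["force"])
E
```

```text
wrist w9 t 28.1 tcp [466.3 110.8 187.1] yaw 0.173 j [ 0.2 -0.1  2.1  0.   1.1  1.6]
pred closed [[286.8  34.1]
 [283.9 208.8]
 [111.2 207.6]
 [101.1  45.8]]
pred open5mm [[287.5  32.8]
 [284.5 210.6]]
seed [133  89  63]
16120.5 [[256, 55], [124, 64], [132, 187], [256, 187], [255, 176], [237, 171], [240, 145], [256, 144]]
[0.2 0.2 0.4]
```

```bash
python3 - <<'E'
from h import *
c,s,im=pickle.load(open("pics/w9.pkl","rb"))
for v in(110,195): print(v,[(u,*im[v,u].tolist()) for u in range(85,305,9)])
print([(v,*im[v,200].tolist()) for v in range(20,230,9)])
c,s,im=pickle.load(open("pics/w8.pkl","rb"))
for v in(100,): print(v,[(u,*im[v,u].tolist()) for u in range(100,370,12)])
E
```

```text
110 [(85, 183, 133, 89), (94, 184, 135, 89), (103, 230, 208, 161), (112, 232, 210, 162), (121, 232, 209, 161), (130, 135, 90, 62), (139, 138, 90, 64), (148, 138, 91, 64), (157, 139, 91, 63), (166, 140, 92, 64), (175, 142, 94, 66), (184, 142, 93, 67), (193, 139, 93, 64), (202, 139, 93, 64), (211, 137, 91, 64), (220, 137, 89, 63), (229, 133, 88, 61), (238, 133, 88, 61), (247, 137, 90, 64), (256, 139, 92, 65), (265, 218, 190, 144), (274, 219, 191, 145), (283, 214, 187, 141), (292, 189, 138, 94), (301, 196, 145, 98)]
195 [(85, 182, 132, 88), (94, 192, 141, 95), (103, 199, 148, 101), (112, 232, 209, 161), (121, 232, 208, 160), (130, 232, 207, 159), (139, 232, 207, 159), (148, 232, 207, 159), (157, 232, 207, 159), (166, 232, 205, 159), (175, 232, 206, 158), (184, 232, 205, 158), (193, 232, 205, 158), (202, 232, 205, 158), (211, 232, 205, 158), (220, 232, 204, 157), (229, 232, 205, 159), (238, 232, 205, 158), (247, 232, 204, 158), (256, 232, 204, 157), (265, 232, 204, 157), (274, 232, 204, 157), (283, 186, 155, 112), (292, 189, 139, 92), (301, 189, 139, 94)]
[(20, 200, 149, 100), (29, 197, 
[... 255 characters left out ...]
 144, 95, 67), (155, 145, 96, 67), (164, 143, 94, 67), (173, 145, 97, 67), (182, 136, 90, 63), (191, 232, 203, 157), (200, 230, 202, 156), (209, 202, 150, 102), (218, 202, 151, 102), (227, 202, 151, 102)]
100 [(100, 191, 141, 95), (112, 188, 138, 93), (124, 185, 136, 90), (136, 182, 133, 89), (148, 195, 143, 97), (160, 178, 132, 88), (172, 170, 144, 105), (184, 196, 168, 124), (196, 206, 178, 134), (208, 205, 179, 134), (220, 207, 179, 134), (232, 206, 179, 133), (244, 208, 179, 134), (256, 207, 179, 134), (268, 207, 179, 134), (280, 208, 179, 134), (292, 207, 179, 134), (304, 168, 142, 104), (316, 134, 109, 76), (328, 133, 93, 61), (340, 132, 92, 61), (352, 133, 93, 61), (364, 129, 90, 59)]
```

The lid's pale border spans columns 102–285 and rows 37–207, which matches the predicted closed outline. The fingertips also met a hard stop at z ≈ 58 mm, the height of the closed lid's top. The arm is clear of everything.

```bash
python3 -c "
from workcell import r
print(r.job_done())"
```

```text
the job is handed in; nothing more can be done
None
```

The file lies flat in the tray, the squared stack sits on the box floor beside the tin, the lid was lowered gently to fully closed, and the job was handed in at about 28 s; no verdict came back.

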